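Hold the rivet set's cupped end up to the bench magnifier

ROBOT

A 6-joint arm with a two-finger parallel gripper is mounted at the origin on the work surface. World frame = base frame: x ahead of the robot, y to its left, z up, the work surface at z = 0. Lengths are in m, angles in rad, forces in N, time in s.
With the tool pointing down it reaches from about 0.375 to 0.9 m from the base axis. Payload 3.1 kg.
Tool frame: the origin (TCP) lies between the finger pads; the fingertips stand 14 mm ahead of it and the grasp point (between the pads) lies 5 mm behind it (robot.finger_overhang is the distance from the TCP to the fingertips, in m); z points along the fingers, y is the line along which they close (so a half turn about z gives the same grasp; the last joint's range is limited). The gripper opens to 87 mm and grips with 3 to 60 N. Pads are 19 mm wide; open, the fingers measure 117 mm over their backs; the gripper's body (75 mm by 190 mm) begins 51 mm behind the grasp point.
Start: joints at [1.046, 0.527, 1.433, -0, 1.181, -0.178], TCP at [0.212, 0.588, 0.237] pointing down, gripper open.
Joint ranges: [-3.08, 3.08], [-0.75, 2.2], [0.22, 2.44], [-1.43, 4.57], [0, 2.65], [-2.85, 2.85]. Speed limits (rad/s): [2.79, 2.79, 3.14, 3.14, 3.14, 3.14].

INTERFACE

Orientations are given as a unit quaternion [x, y, z, w].
In Python, from rig import monitor, cams, workorder, robot gives the robot as it stands.
- The arm moves only by the tool send_rows, never from a script. Its argument "moves" is one flat list of numbers, 7 for each row, row after row: the opening, from 0 (shut) to 1 (fully open), then the shift along the world's x, y, z in cm, then the turn, a rotation vector about the world's x, y, z in rad. A call has 1 to 5 rows; each row is the pose to reach, as a shift and turn from the pose commanded when the call began; what a row does not reach only later rows make up. A row lasts 1/12 s, in which the tool goes at most 41.7 mm and 7.16 degrees, less where a joint would pass 70% of its speed; a pose out of reach is approached as far as the arm can. A call with a gripper value outside its range is refused whole. The fingers move at their own pace and stop on an object; "grip_force" is the grip in N (left out, the last holds). Time passes only in rows, so rows that repeat a pose let the fingers close. It gives the time, the measured TCP pose, the force, the opening and the grip force at its end, in the units of the state.
- monitor.get_obs(): the state, without advancing time (a new reading comes with each control period).
- cams.camera(name): name is "scene" or "top" or "wrist"; returns a dict with "pixels" (420x560x3 uint8, blue, green, red), "range_z" (420x560 float32, m along the optical axis (not along the pixel's ray), 0 where there is no reading), "fovy" (degrees; the focal length in pixels is half the picture's height over the tangent of half this angle, whatever the lens; pixels are square), "cx", "cy" (the principal point, pixels), "rvec" (rotation vector, rad) and "tvec" (3), from world to camera coordinates, as OpenCV has them; the wrist camera has in their place "hand_eye" (4x4, takes a point from camera to tool coordinates, whose origin is the TCP and whose axes are the flange's). Camera axes: x right, y down, z forward; pixel columns grow to the right and rows downward; lengths in m; the calibration is good to about 2 mm. A picture is of the moment at which its call begins: read the wrist's pose just before it.
- workorder.hand_in(): hands the job in; it is judged then, once.
The state is a dict: "time": time; "q": joint angles; "joint_velocities": joint speeds; "joint_torque": joint torques, N m; "position": TCP position; "tool_rot": TCP orientation; "ft_force": force on the tool from outside, world axes, zero at the start; "moment": the same for the moment, N m; "grip_width": finger opening in m; "grip_force": force on a finger pad.
Only numpy, scipy, OpenCV 4.12 (cv2) and the standard library are available. Lean on these libraries where they do the work, as an engineer would, in place of code of your own. Each camera call takes 0.05 s, during which the arm holds its last target. There are 200 camera calls.

TASK

Before riveting, the cup in the end of the rivet set has to be looked over for chips: draw the rivet set, the stoutest of the three steel tools standing in the beech punch block, up out of its hole, turn it level, and hold it up in front of the lens of the magnifier lamp with the end that stood in the hole pointing squarely at the middle of the glass, about 80 mm away from it. Finish with the gripper still holding it there, steady. Do not touch the lamp, and leave the other two tools in the block and everything else on the bench where they are.

Things in the scene. Friction and masses are not known exactly. Their poses are not given: they have to be found in the camera images.
- rivet_set: Rivet set: round steel bar, 120 mm long, 0.28 to 0.43 kg, standing loosely upright in one of the block's holes (any). Origin: centre of its lower end face (small cup in it); z runs along the bar to the head. Diameter 16 mm for z = 0 to 45 mm (sunk in the hole), widening to 26 mm at z = 58, 26 mm ringed grip up to z = 108, tapering to a 19 mm head at z = 120. Centre of mass at z = 71 mm.
- punch_block: Beech punch block, fixed: 70 mm (its x) by 220 mm (its y), 55 mm high; origin at the centre of its underside, z up. Three upright blind holes, 17.5 mm wide and 45 mm deep (floor 10 mm above the bench), in a row along its y at -80, 0 and +80 mm, with a steel tool in each.
- centre_punch: A slimmer steel centre punch, 15 mm in diameter, 125 mm long, 0.15 kg, standing point down in another hole of the block (top about 135 mm above the bench). Origin at its lower end, z up along it. To stay where it is.
- drift: A slimmer steel drift, 15 mm in diameter, 135 mm long, 0.16 kg, standing in the remaining hole of the block (top about 145 mm above the bench). Origin at its lower end, z up along it. To stay where it is.
- lens (a point): Centre of the front face of the upright round lens, 300 mm above the bench. Glass 122 mm across in a ring housing 154 mm across that stands 14 mm proud of the glass at the front. x is level, square to the glass, and points from front to back, away from the robot: a bar lying on this axis with its working end towards +x looks squarely into the lens. y is level across the glass, z up.
- magnifier: Round lens-and-lamp head of the magnifier (ring 154 mm across, 28 mm deep); origin at the middle of the glass, 4 mm behind lens, axes as there. It swivels on a stiff upright neck at the end of a cast-iron swing arm, which runs level, 177 to 195 mm above the bench, 150 mm back to a pivot post 60 mm across, 210 mm high. Head and arm stand at other angles each time; not to be touched.
- parliament_hinge: Bystander: blackened open H-shaped hinge lying flat, 160 x 100 x 13 mm, origin at the centre of its underside.
- door_knob: Bystander: white ceramic door knob on a brass rose 60 mm across, 63 mm high, origin at the centre of its underside.
- dowel_jig: Bystander: beech dowel jig with three steel bushes, 120 x 60 mm, 62 mm high, origin at the underside.
- hammer: Bystander: hammer lying down, 300 mm long, origin at its underside.
- rivet_dish: Bystander: metal dish of copper rivets, 92 mm across, 30 mm high, origin at the centre of its underside.
- dolly: Bystander: dark steel riveting block, 75 x 50 x 32 mm, origin at the centre of its underside.
Mind the look-alikes: they are no part of the job. Leave any turquoise look-alike of the rivet_set alone.

How it is judged:
By the outcome, as a careful person would: the job done as asked, in the order asked, and still so for the second after the job is handed in, while the arm keeps its last pose, push and grip.
It also fails if it takes over 34 s, if anything falls off the work surface, if the arm or the gripper's body presses on something with over 40 N, if the wrist force passes 120 N, or if a joint passes its speed limit or range.

## Working session

There is one attempt and no reset: what is moved stays moved. The work goes in short steps, Python scripts to look and compute and a tool call to move; the robot and the scene stay as the last step left them, time stands still between calls to the robot, and variables do not carry over. Pictures are saved under pics/ and viewed, at most 10 in all, crops included, and the job is handed in when it is done.

Besides the shell and the picture viewer there is one more tool, called as name(argument=value, ...) on one line, values as JSON. send_rows: Moves the arm, as the interface text tells. Its arguments: {"type":"object","properties":{"moves":{"type":"array","items":{"type":"number"}},"grip_force":{"type":"number"}},"required":["moves"]}

```bash
mkdir -p pics
cat > h.py <<'E'
import numpy as np, cv2
from rig import monitor, cams, workorder, robot
from scipy.spatial.transform import Rotation as R
def cloud(name):
    o=monitor.get_obs(); c=cams.camera(name)
    z=c["range_z"].astype(float); h,w=z.shape
    f=h/2/np.tan(np.radians(c["fovy"])/2)
    v,u=np.mgrid[:h,:w]
    P=np.stack([(u-c["cx"])*z/f,(v-c["cy"])*z/f,z],-1)
    if "hand_eye" in c:
        H=np.array(c["hand_eye"]); P=P@H[:3,:3].T+H[:3,3]
        P=P@R.from_quat(o["tool_rot"]).as_matrix().T+np.array(o["position"])
    else:
        Rm=cv2.Rodrigues(np.array(c["rvec"],float))[0]
        P=(P-np.array(c["tvec"]).ravel())@Rm
    P[z==0]=np.nan
    return c["pixels"],P
E
python3 - <<'E'
from h import *
for n in("scene","top"):
    p,P=cloud(n); cv2.imwrite(f"pics/{n}0.png",p); np.savez(f"{n}0.npz",p=p,P=P)
o=monitor.get_obs(); print(o); print([a for a in dir(robot) if a[0]!='_'])
E
```

```text
{'time': 0.1, 'q': array([ 1.04546789e+00,  5.28405302e-01,  1.43377714e+00, -4.78182667e-06,
        1.18141071e+00, -1.78521265e-01]), 'joint_velocities': array([-0.00011828, -0.00270634, -0.00212894, -0.00070266,  0.00014525,
        0.00013916]), 'joint_torque': array([-2.44699322e-04, -4.40986705e+01, -1.77149177e+01,  6.34562527e-02,
        5.34042902e-02, -2.38531038e-05]), 'position': array([0.21209607, 0.5872328 , 0.2356488 ]), 'tool_rot': array([ 1.72534904e-01,  9.85002897e-01, -9.39710418e-04, -3.42716956e-04]), 'ft_force': array([-0.34477217, -0.70575196,  0.03260149]), 'moment': array([ 0.0155851 , -0.01020611,  0.01243456]), 'grip_force': 0.0, 'grip_width': 0.0873202738720497}
['Unreachable', 'finger_overhang']
```

View pics/scene0.png

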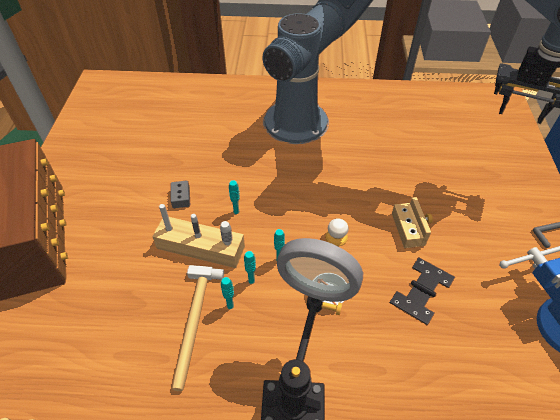

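View pics/top0.png

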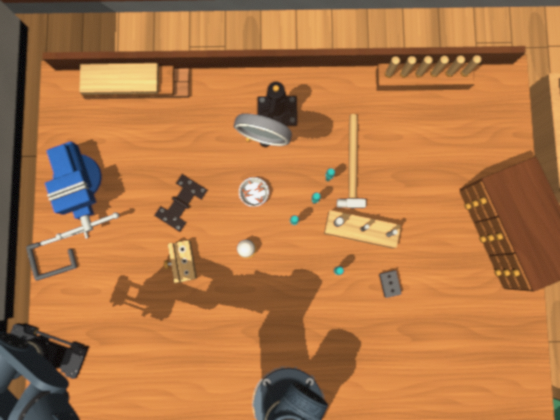

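The scene picture shows the punch block with three grey tools at (165,215), (196,224) and (226,232). Four turquoise look-alikes stand at (234,195), (279,240), (250,266) and (228,292), and the lens ring is at (320,268). In the top view the tools are at (339,221), (364,228) and (393,233), and the lens is at (263,128). The stoutest grey tool looks like scene (226,232) / top (339,221). I'll check it with a crop and measure it.

Run:
```python
from h import *
s=np.load("scene0.npz"); t=np.load("top0.npz")
a=cv2.resize(s["p"][180:320,140:360],None,fx=3.6,fy=3.6,interpolation=cv2.INTER_CUBIC)
cv2.imwrite("pics/crop1.png",a[:600,:800])
np.set_printoptions(precision=4,suppress=True)
for n,d in(("scene",s),("top",t)):
    P=d["P"]; p=d["p"].astype(int)
    print(n,"bench z",np.nanmedian(P[...,2]))
    px=[(226,232),(196,224),(165,215)] if n=="scene" else [(339,221),(364,228),(393,233)]
    for u,v in px: print(P[v,u])
    # things above bench near block
    X,Y,Z=P[...,0],P[...,1],P[...,2]
    reg=(X>.2)&(X<.95)&(Y>-.5)&(Y<.35)
    blk=reg&(Z>.047)&(Z<.060)&(p[...,2]>p[...,0]+40)
    k,l,st,ce=cv2.connectedComponentsWithStats(blk.astype(np.uint8))
    for i in range(1,k):
        if st[i,4]>60:
            m=l==i; r=cv2.minAreaRect(P[m][:,:2].astype(np.float32)); print("blk",ce[i],st[i,4],r,np.median(Z[m]))
    tall=reg&(Z>.08)&(Z<.16)
    k,l,st,ce=cv2.connectedComponentsWithStats(tall.astype(np.uint8))
    for i in range(1,k):
        if st[i,4]>8:
            m=l==i; Q=P[m]; print("tall",ce[i],st[i,4],np.median(Q,0),Q.min(0),Q.max(0),p[m].mean(0))
    L=reg&(Z>.215)&(Z<.4)
    print("lens",L.sum(),P[L].min(0),P[L].max(0))
```

```text
scene bench z -0.0013466509646998723
[ 0.5484 -0.151   0.1091]
[ 0.5277 -0.2272  0.1082]
[ 0.5092 -0.3059  0.1148]
blk [418.624 214.192] 125 ((0.42851975560188293, 0.34019935131073), (0.12013854086399078, 0.015565957874059677), 9.853462219238281) 0.057298604724179705
blk [197.8893 237.0104] 1725 ((0.5210435390472412, -0.23205146193504333), (0.22232463955879211, 0.07510452717542648), 77.82368469238281) 0.05337491108834253
tall [233.3139 188.0146] 137 [ 0.405  -0.1508  0.1077] [ 0.3863 -0.1641  0.0801] [ 0.4128 -0.1391  0.1224] [123.0219 131.4453  23.6642]
tall [164.24 213.88] 125 [ 0.5079 -0.3076  0.117 ] [ 0.4965 -0.3177  0.0801] [ 0.5123 -0.3015  0.1464] [120.848 130.136 137.592]
tall [194.783  222.4057] 106 [ 0.5262 -0.2295  0.1127] [ 0.5137 -0.2388  0.0806] [ 0.5313 -0.223   0.1366] [ 97.5094 104.7358 111.5849]
tall [225.6364 230.5508] 187 [ 0.5472 -0.1517  0.1132] [ 0.5291 -0.1662  0.0804] [ 0.553  -0.1399  0.1315] [121.9037 128.7914 134.4332]
tall [279.     237.0903] 155 [ 0.5558 -0.0232  0.1085] [ 0.5388 -0.0357  0.0808] [ 0.5645 -0.0113  0.1223] [128.5032 136.4645  22.3419]
ta
[... 1424 characters left out ...]
 [ 0.5469 -0.0261  0.1173] [ 0.5361 -0.0384  0.0811] [ 0.5605 -0.0145  0.1272] [144.3714 163.5571  92.3286]
tall [337.6076 221.519 ] 79 [ 0.5383 -0.1531  0.1261] [ 0.5267 -0.1655  0.0838] [ 0.5513 -0.1427  0.1386] [154.8608 176.8101 191.2152]
tall [364.5946 226.9459] 37 [ 0.5212 -0.2304  0.1269] [ 0.5146 -0.2391  0.0846] [ 0.5292 -0.2259  0.1464] [128.2703 151.0541 166.8378]
tall [392.  232.5] 44 [ 0.5033 -0.3077  0.1389] [ 0.4974 -0.3163  0.0811] [ 0.5101 -0.304   0.1532] [136.1364 156.5909 170.    ]
tall [338.3288 270.1507] 73 [ 0.3978 -0.1511  0.1161] [ 0.3863 -0.1665  0.083 ] [ 0.4095 -0.1408  0.1256] [140.4247 158.1507  86.6849]
lens 1290 [ 0.7283 -0.0188  0.2163] [0.9144 0.1322 0.3816]
```

View pics/crop1.png

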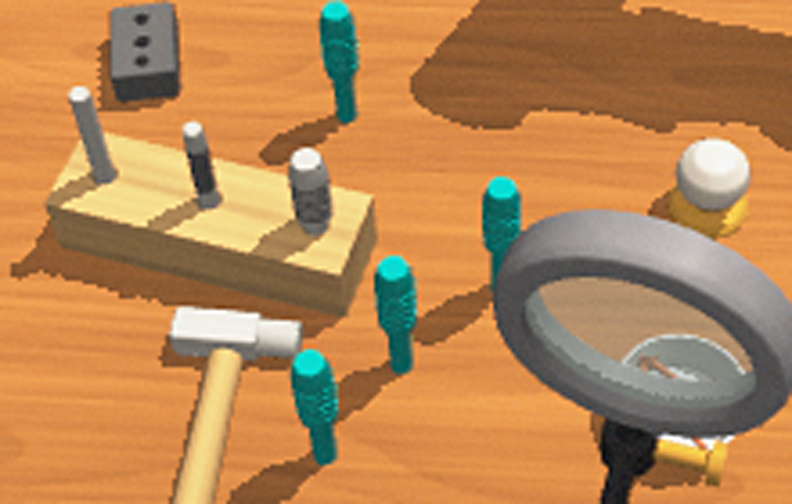

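The crop confirms the choice. The stout grey ringed tool at scene (226,232) is the rivet set, at about (0.539,-0.154) in the block's end hole. The slim drift (165,215) and punch (196,224) stay, and so do the turquoise pieces at (234,195), (279,240), (250,266) and (228,292). I'll swing the arm inwards, clear of the lamp, and collect joint/pose data for the kinematics on the way.

send_rows(moves=[0.7,1.3,-3.8,1,0,0,0,0.7,2.6,-7.6,2,0,0,0,0.7,3.9,-11.4,3,0,0,0,0.7,5.2,-15.2,4,0,0,0,0.7,6.5,-19,5,0,0,0])

```text
time: 0.52
position: [0.2772, 0.3959, 0.2865]
tool_rot: [0.172, 0.985, -0.001, -0.0]
ft_force: [0.4, 0.2, -0.1]
grip_width: 0.0639
grip_force: 0.0
```

Run:
```python
from h import *
o=monitor.get_obs(); print(o["q"],o["position"],o["tool_rot"],o["time"])
# lens fit: ring points from both cams
np.set_printoptions(precision=4,suppress=True)
from scipy.optimize import least_squares
A=[]
for n in("scene","top"):
    d=np.load(f"{n}0.npz"); P=d["P"]
    m=(P[...,0]>.70)&(P[...,0]<.85)&(abs(P[...,1]-.057)<.1)&(P[...,2]>.21)&(P[...,2]<.39)
    Q=P[m]; print(n,len(Q),Q.mean(0)); A.append(Q); np.save(n+"_lens.npy",Q)
def model(p,Q):
    c=p[:3]; a=p[3]; t=p[4]
    n=np.array([np.cos(a)*np.cos(t),np.sin(a)*np.cos(t),np.sin(t)])
    d=Q-c; s=d@n; r=np.linalg.norm(d-np.outer(s,n),axis=1)
    # distance to surface of annular box r in[61,77], |s|<14, or glass |s|<4
    q=np.stack([abs(r-.069)-.008,abs(s)-.014],1)
    sd=np.linalg.norm(np.maximum(q,0),axis=1)+np.minimum(q.max(1),0)
    g=np.stack([r-.061,abs(s)-.004],1); sg=np.linalg.norm(np.maximum(g,0),axis=1)+np.minimum(g.max(1),0)
    return np.where(abs(sd)<abs(sg),sd,sg)
for Qs in(A[0],A[1],np.vstack(A)):
  for a0 in(-.3,.3):
    s=least_squares(lambda p:model(p,Qs),[.765,.057,.30,a0,0],loss="soft_l1",f_scale=.002)
    print(len(Qs),s.x,s.cost,np.median(abs(s.fun)))
```

```text
[ 7.28270597e-01  2.72769865e-01  1.71362420e+00 -2.31212526e-04
  1.15630992e+00 -4.96553764e-01] [0.27721391 0.39586736 0.2864679 ] [ 1.72078582e-01  9.85083063e-01 -5.01356929e-04 -2.61907377e-04] 0.5167
scene 4121 [0.77   0.0586 0.3135]
top 1289 [0.7589 0.0554 0.3214]
4121 [ 0.7635  0.0579  0.2983 -0.2913  0.0027] 0.001908057277020649 0.0005984759987043781
4121 [ 0.7635  0.0579  0.2983 -0.2913  0.0027] 0.001908057277016909 0.0005984762247009893
1289 [ 0.7642  0.0562  0.3003 -0.2945  0.0089] 0.0013637764464845845 0.0010432568578778736
1289 [ 0.7593  0.0577  0.2999 -0.2834 -0.0607] 0.001940590954707552 0.0011668865405607405
5410 [ 0.7635  0.0574  0.2988 -0.2914  0.0035] 0.0038702703055319533 0.0007576938994903358
5410 [ 0.7635  0.0574  0.2988 -0.2914  0.0035] 0.0038702703055323033 0.0007576932741169091
```

send_rows(moves=[0.7,2,-3.4,0.5,0,-0.1,0,0.7,4,-6.8,1,0,-0.2,0,0.7,6,-10.2,1.5,0,-0.3,0,0.7,8,-13.6,2,0,-0.4,0,0.7,10,-17,2.5,0,-0.5,0])

```text
time: 0.93
position: [0.3776, 0.2265, 0.3123]
tool_rot: [0.166, 0.954, 0.043, 0.246]
ft_force: [1.0, -0.8, -0.2]
grip_width: 0.0609
grip_force: 0.0
```

Run:
```python
from h import *
o=monitor.get_obs(); print(o["time"])
D=[([1.04546789,.528405302,1.43377714,-4.78e-6,1.18141071,-.178521265],[.21209607,.5872328,.2356488],[.172534904,.985002897,-9.397e-4,-3.427e-4]),
([.728270597,.272769865,1.7136242,-2.312e-4,1.15630992,-.496553764],[.27721391,.39586736,.2864679],[.172078582,.985083063,-5.0136e-4,-2.619e-4]),
(list(o["q"]),list(o["position"]),list(o["tool_rot"]))]
import json; json.dump(D,open("D.json","w"))
open("kin.py","w").write('''
from h import *
from scipy.optimize import least_squares
import json
def rz(a): return R.from_euler("z",a)
def ry(a): return R.from_euler("y",a)
S=[1,1]  # signs of q4,q6
def fk(q,k):
    d1,a1,a2,a3,d,b=k
    A=rz(q[0]); p=np.array([0,0,d1])+A.apply([a1,0,0])
    A=A*ry(q[1]); p=p+A.apply([0,0,a2])
    A=A*ry(q[2]); p=p+A.apply([b,0,a3])
    A=A*rz(S[0]*q[3])*ry(q[4])*rz(S[1]*q[5]); p=p+A.apply([0,0,d])
    return p,A*rz(np.pi/2)   # tool y radial at q6=0
LO=np.array([-3.08,-.75,.22,-1.43,0,-2.85]); HI=np.array([3.08,2.2,2.44,4.57,2.65,2.85])
''')
from kin import *; import kin
np.set_printoptions(precision=4,suppress=True)
print(D[2])
for s4 in(1,-1):
  for s6 in(1,-1):
    kin.S[:]=[s4,s6]
    print(s4,s6,[np.round(np.degrees((fk(q,[.3,0,.5,.4,.3,0])[1].inv()*R.from_quat(r)).as_rotvec()),1) for q,p,r in D])
s=least_squares(lambda k:np.concatenate([fk(q,[k[0],0,k[1],k[2],k[3],0])[0]-p for q,p,r in D]),[.3,.58,.35,.3])
print(s.x,s.fun*1e3)
```

```text
0.9333
([np.float64(0.41749782983387057), np.float64(0.04336056127737529), np.float64(2.0499341035029204), np.float64(-0.3495529175241363), np.float64(0.6087935607147795), np.float64(-0.564512940138433)], [np.float64(0.3776296651365442), np.float64(0.2264886650595323), np.float64(0.31226725901973584)], [np.float64(0.16638421783043414), np.float64(0.9538411175182615), np.float64(0.04321122019802679), np.float64(0.24624419797726493)])
1 1 [array([-0., -0.,  0.]), array([ 0., -0., -0.]), array([-0., -0.,  0.])]
1 -1 [array([ -0. ,  -0. , -20.5]), array([ -0. ,  -0. , -56.9]), array([ -0. ,   0. , -64.7])]
-1 1 [array([ 0., -0., -0.]), array([ 0., -0., -0.]), array([ 12.3, -19.4, -32.9])]
-1 -1 [array([ -0. ,  -0. , -20.5]), array([ -0. ,  -0. , -56.9]), array([  0. , -25.6, -96.6])]
[0.1125 0.6056 0.3353 0.2726] [ 96.1752 -55.4154  -0.6559  73.2215 -83.269    1.2614   0.6378  -0.3016
  -0.6054]
```

```bash
cat >> kin.py <<'E'
D=json.load(open("D.json"))
s=least_squares(lambda k:np.concatenate([fk(q,k)[0]-p for q,p,r in D]+[1e-3*(np.array(k)[[1,5]])]),[.3,0,.58,.35,.3,0])
K=s.x
def ik(p,A,seed):
    f=lambda q:np.concatenate([(fk(q,K)[0]-p)*5,(A.inv()*fk(q,K)[1]).as_rotvec()])
    s=least_squares(f,np.clip(seed,LO+.01,HI-.01),bounds=(LO,HI),max_nfev=80)
    return s.x,np.sqrt(2*s.cost)
def tool(t,c,back=.005):  # tool z=t, y=c
    return R.from_matrix(np.stack([np.cross(c,t),c,t],1))
E
cat > plan.py <<'E'
from kin import *
np.set_printoptions(precision=3,suppress=True)
print("K",K,"res mm",np.abs(s.fun[:9]*1e3).max())
bar=np.array([.539,-.154,.010]); zb=.077
n=np.array([np.cos(-.2914),np.sin(-.2914),0]); L=np.array([.760,.0585,.30])
G=bar+[0,0,zb]; F=L-n*(.08+zb)
down=np.array([0,0,-1.])
rng=np.random.default_rng(0)
def sols(p,A,N=10):
    out=[]
    for i in range(N):
        az=np.arctan2(p[1],p[0])
        seed=[az,.4,1.6,[0,np.pi,1.57,-1,4][i%5],.7+.5*(i//5),rng.uniform(-2,2)]
        q,e=ik(p,A,seed)
        if e<2e-3 and not any(np.abs(q-x).max()<.05 for x in out): out.append(q)
    return out
import sys
res=[]
for al in (0,25,45):
  for fd in ([0] if al==0 else range(0,360,60)):   # azimuth of h (deg), body is on the opposite side
    a=np.radians(al); ph=np.radians(fd-12.5)
    h=np.array([np.cos(ph),np.sin(ph),0]); t=np.cos(a)*down+np.sin(a)*h; c=np.cross(down,h)
    A=tool(t,c); gs=sols(G+.005*t,A,5)
    if not gs: continue
    for ps in range(0,360,45):
        # bar down -> n, roll ps about n
        B0=tool(down,np.cross(down,h)); up=np.array([0,0,1.]); l=np.cross(up,n)
        hh=np.cos(np.radians(ps))*down+np.sin(np.radians(ps))*l
        B1=tool(n,np.cross(n,hh)); Q=B1*B0.inv(); Af=Q*A; tf=Q.apply(t)
        if tf[2]>.3: continue
        for f in sols(F+.005*tf,Af,5):
            for g in gs:
                res.append((np.abs(f-g).max(),al,fd,ps,g,f,tf))
res.sort(key=lambda r:r[0])
for r in res[:14]: print(round(r[0],2),*r[1:4],r[4],r[5],r[6])
E
time python3 plan.py
```

```text
K [-2.908  0.468  0.771 -1.078 -0.244 -1.955] res mm 92.36452763214884
real	1m16.054s
user	1m16.519s
sys	0m0.123s
```

```bash
python3 - <<'E'
t=open("kin.py").read()
t=t.replace("d1,a1,a2,a3,d,b=k","d1,e,a2,a3,d,b=k").replace("A.apply([a1,0,0])","A.apply([0,e,0])").replace("[1e-3*(np.array(k)[[1,5]])]","[1e-3*np.array(k)[[5]]]")
open("kin.py","w").write(t)
E
time python3 plan.py
```

```text
K [0.274 0.111 0.588 0.392 0.291 0.114] res mm 0.0025872884384103845
1.31 45 180 315 [-0.408  0.984  1.167 -0.137  1.765 -1.733] [ 0.375  0.54   1.713 -1.297  1.039 -0.427] [ 0.534 -0.682 -0.5  ]
1.43 45 120 0 [-0.685  0.913  1.379  0.398  1.548 -1.146] [ 0.12   0.328  1.894 -1.031  0.336 -0.266] [ 0.677 -0.203 -0.707]
1.47 45 180 0 [-0.408  0.984  1.167 -0.137  1.765 -1.733] [ 0.12   0.328  1.894 -1.031  0.336 -0.266] [ 0.677 -0.203 -0.707]
1.7 45 120 315 [-0.685  0.913  1.379  0.398  1.548 -1.146] [ 0.375  0.54   1.713 -1.297  1.039 -0.427] [ 0.534 -0.682 -0.5  ]
1.82 45 240 315 [-0.172  0.897  1.429 -0.654  1.363 -2.248] [ 0.375  0.54   1.713 -1.297  1.039 -0.427] [ 0.534 -0.682 -0.5  ]
1.98 45 240 0 [-0.172  0.897  1.429 -0.654  1.363 -2.248] [ 0.12   0.328  1.894 -1.031  0.336 -0.266] [ 0.677 -0.203 -0.707]
2.08 45 60 0 [-0.868  0.784  1.887  1.052  0.94  -0.98 ] [ 0.12   0.328  1.894 -1.031  0.336 -0.266] [ 0.677 -0.203 -0.707]
2.35 45 60 315 [-0.868  0.784  1.887  1.052  0.94  -0.98 ] [ 0.375  0.54   1.713 -1.297  1.039 -0.427] [ 0.534 -0.682 -0.5  ]
2.35 25 0 45 [-0.55   0.635  2.034  1.184  0.149  0.088] [-0.044  0.499  2.236  3.052  0.861  2.443] [ 0.954  0.026 -0.299]
2.38 25 60 135 [-0.705  0.68   1.838  0.686  0.73  -0.507] [-0.044  1.01   2.268  3.066  2.01  -2.416] [0.954 0.026 0.299]
2.5 25 0 135 [-0.55   0.635  2.034  1.184  0.149  0.088] [-0.044  1.01   2.268  3.066  2.01  -2.416] [0.954 0.026 0.299]
2.74 25 0 0 [-0.55   0.635  2.034  1.184  0.149  0.088] [0.179 0.441 2.078 3.928 0.619 1.098] [ 0.868 -0.26  -0.423]
2.79 25 120 135 [-0.614  0.776  1.531  0.278  1.204 -1.068] [-0.044  1.01   2.268  3.066  2.01  -2.416] [0.954 0.026 0.299]
2.88 25 0 225 [-0.55   0.635  2.034  1.184  0.149  0.088] [ 0.353  0.938  1.976  4.06   1.74  -0.925] [ 0.782 -0.547  0.299]
real	0m22.293s
user	0m22.600s
sys	0m0.259s
```

```bash
cat > plan2.py <<'E'
from kin import *
from scipy.spatial.transform import Slerp
np.set_printoptions(precision=3,suppress=True)
bar=np.array([.539,-.154,.010]); zb=.077
n=np.array([np.cos(-.2914),np.sin(-.2914),0]); L=np.array([.760,.0585,.30])
down=np.array([0,0,-1.])
def obst(zs):
    o=[]
    for x,y,r,top in [(.398,-.152,.014,.125),(.548,-.025,.014,.125),(.615,-.09,.014,.125),(.686,-.134,.014,.125),(.521,-.231,.008,.137),(.503,-.309,.008,.147)]:
        for th in np.arange(0,6.28,.5):
            for z in np.arange(.02,top+.001,.01): o.append([x+r*np.cos(th),y+r*np.sin(th),min(z,top)])
    e=np.array([.2164,.976]);f=np.array([.976,-.2164])
    for u in np.linspace(-.11,.11,23):
        for v in np.linspace(-.035,.035,8): o.append([*(np.array([.522,-.2335])+u*e+v*f),.055])
    return np.array(o)
O=obst(0)
def clr(p,A):  # p grasp point; box clearances
    q=A.inv().apply(O-p)
    def box(c,hf): d=np.abs(q-c)-hf; return np.linalg.norm(np.maximum(d,0),axis=1).min() if (d.max(1)>0).all() else d.max(1).min()
    return min(box([0,0,-.051-.08],[.0375,.095,.08]),box([0,0,-.016],[.0095,.0455,.035]))
if __name__=="__main__":
  res=[]
  for zb in(.077,.088):
   G=bar+[0,0,zb]; F=L-n*(.08+zb)
   for al in (0,10,20,30,40,50):
    for fd in range(0,360,30):
     a=np.radians(al); ph=np.radians(fd-12.5)
     h=np.array([np.cos(ph),np.sin(ph),0]); t=np.cos(a)*down+np.sin(a)*h; c=np.cross(down,h); A=tool(t,c)
     cl=min(clr(G-k*t,A) for k in(0,.03,.06,.09,.12)); cl=min(cl,min(clr(G+[0,0,k],A) for k in(0,.03,.06,.1)))
     if cl<.006: continue
     gs=[]
     for q4 in(0,np.pi,1.5,-1):
      for q6 in(-1.5,1.5):
        q,e=ik(G+.005*t,A,[-.4,.7,1.6,q4,.8,q6])
        if e<2e-3 and not any(np.abs(q-x).max()<.05 for x in gs): gs.append(q)
     for ps in range(0,360,30):
      B0=tool(down,c); l=np.cross([0,0,1.],n)
      hh=np.cos(np.radians(ps))*down+np.sin(np.radians(ps))*l
      Q=tool(n,np.cross(n,hh))*B0.inv(); Af=Q*A
      if Af.apply([0,0,1])[2]>.3: continue
      sl=Slerp([0,1],R.concatenate([A,Af]))
      H=G+[0,0,.16]
      for g in gs:
        q=g; ok=True; mx=0; path=[g]
        W=[(G+(H-G)*s,A) for s in(.33,.66,1)]+[(H+(F-H)*s,sl(s)) for s in np.linspace(.04,1,25)]
        for p,B in W:
            t_=B.apply([0,0,1]); q2,e=ik(p+.005*t_,B,q)
            if e>2e-3: ok=False;break
            mx=max(mx,np.abs(q2-q).max()); q=q2; path.append(q)
        if ok:
            path=np.array(path); mg=min((path-LO).min(),(HI-path).min())
            res.append((mx,zb,al,fd,ps,cl,mg,g,q,np.degrees((Af*A.inv()).magnitude())))
  res.sort(key=lambda r:r[0])
  for r in res[:16]: print(np.round(r[0],2),*r[1:5],np.round(r[5:7],3),r[7],r[8],round(r[9]))
E
time timeout 500 python3 plan2.py
```

```text
0.14 0.088 40 210 330 [0.008 0.042] [-0.292  0.902  1.292 -0.37   1.555 -2.045] [ 0.327  0.451  1.838 -1.388  0.801 -0.174] 90
0.14 0.077 40 240 330 [0.006 0.044] [-0.196  0.861  1.461 -0.609  1.288 -2.278] [ 0.314  0.46   1.821 -1.386  0.793 -0.19 ] 95
0.14 0.088 30 90 120 [0.008 0.054] [-0.715  0.734  1.661  0.523  1.078 -0.825] [-0.162  0.996  2.324  2.786  1.991 -2.742] 95
0.14 0.088 40 240 330 [0.013 0.042] [-0.196  0.845  1.46  -0.606  1.303 -2.289] [ 0.327  0.451  1.838 -1.388  0.801 -0.174] 95
0.16 0.088 20 120 150 [0.008 0.035] [-0.591  0.73   1.565  0.238  1.134 -1.028] [ 0.079  1.001  2.256  3.34   1.985 -2.098] 122
0.18 0.077 20 90 150 [0.011 0.052] [-0.644  0.707  1.689  0.398  0.934 -0.694] [ 0.067  0.991  2.233  3.326  1.953 -2.106] 106
0.18 0.088 20 90 150 [0.018 0.03 ] [-0.644  0.689  1.684  0.392  0.955 -0.683] [ 0.079  1.001  2.256  3.34   1.985 -2.098] 106
0.18 0.088 20 180 120 [0.013 0.043] [-0.439  0.768  1.46  -0.079  1.255 -1.754] [-0.026  0.924  2.325  3.101  1.85  -2.649] 141
0.18 0.088 20 120 120 [0.008 0.052] [-0.591  0.73   1.565  0.238  1.134 -1.028] [-0
[... 279 characters left out ...]
6  1.773 -1.116] 141
0.18 0.077 10 60 270 [0.012 0.061] [-0.568  0.656  1.773  0.269  0.7   -0.031] [ 0.316  0.741  2.089  3.948  1.352 -0.223] 162
0.18 0.088 10 120 180 [0.018 0.036] [-0.538  0.682  1.64   0.142  0.955 -0.933] [ 0.221  0.882  2.204  3.65   1.697 -1.598] 141
0.18 0.088 20 60 240 [0.009 0.016] [-0.66   0.647  1.814  0.539  0.726 -0.334] [ 0.38   0.857  2.017  4.097  1.59  -0.717] 141
0.18 0.088 10 150 150 [0.012 0.044] [-0.499  0.697  1.598  0.049  1.017 -1.358] [ 0.159  0.877  2.251  3.503  1.708 -2.106] 141
0.18 0.088 20 60 270 [0.009 0.02 ] [-0.66   0.647  1.814  0.539  0.726 -0.334] [ 0.403  0.748  1.99   4.22   1.372 -0.353] 162
real	6m27.969s
user	6m28.231s
sys	0m0.171s
```

```bash
cat > plan3.py <<'E'
from plan2 import *
def mk(zb,al,fd,ps):
    G=bar+[0,0,zb]; F=L-n*(.08+zb)
    a=np.radians(al); ph=np.radians(fd-12.5)
    h=np.array([np.cos(ph),np.sin(ph),0]); t=np.cos(a)*down+np.sin(a)*h; c=np.cross(down,h); A=tool(t,c)
    l=np.cross([0,0,1.],n); hh=np.cos(np.radians(ps))*down+np.sin(np.radians(ps))*l
    Af=tool(n,np.cross(n,hh))*tool(down,c).inv()*A
    return G,F,A,Af,t
if __name__=="__main__":
  for zb in(.084,.088):
   for al in(30,35,40):
    print(zb,al,[(fd,round(1e3*min([clr(mk(zb,al,fd,0)[0]-k*mk(zb,al,fd,0)[4],mk(zb,al,fd,0)[2]) for k in(0,.05,.1)]+[clr(mk(zb,al,fd,0)[0]+[0,0,k],mk(zb,al,fd,0)[2]) for k in(.03,.06)]))) for fd in range(180,271,15)])
  for zb,al,fd,ps in [(.088,40,240,345),(.088,40,240,0),(.088,35,240,345),(.088,40,225,345)]:
    G,F,A,Af,t=mk(zb,al,fd,ps); H=G+[0,0,.16]; sl=Slerp([0,1],R.concatenate([A,Af]))
    q,e=ik(G+.005*t,A,[-.2,.85,1.46,-.6,1.3,-2.2]); P=[q]
    for p,B in [(G+(H-G)*s,A) for s in(.33,.66,1)]+[(H+(F-H)*s,sl(s)) for s in np.linspace(.04,1,25)]:
        q,e=ik(p+.005*B.apply([0,0,1]),B,q); P.append(q)
        if e>2e-3: print("bad",e)
    P=np.array(P); print(zb,al,fd,ps,"margin",np.minimum(P-LO,HI-P).min(0),"step",np.abs(np.diff(P,axis=0)).max(),P[0],P[-1],Af.apply([0,0,1]))
E
python3 plan3.py
```

```text
0.084 30 [(180, 0), (195, 6), (210, 12), (225, 7), (240, 18), (255, 17), (270, 6)]
0.084 35 [(180, -3), (195, 1), (210, 11), (225, 3), (240, 17), (255, 12), (270, 1)]
0.084 40 [(180, -8), (195, -4), (210, 5), (225, -1), (240, 11), (255, 6), (270, -4)]
0.088 30 [(180, 3), (195, 8), (210, 14), (225, 8), (240, 22), (255, 19), (270, 8)]
0.088 35 [(180, -1), (195, 3), (210, 13), (225, 5), (240, 19), (255, 14), (270, 3)]
0.088 40 [(180, -5), (195, -2), (210, 8), (225, 0), (240, 13), (255, 8), (270, -2)]
0.088 40 240 345 margin [2.834 1.076 0.543 0.041 0.535 0.395] step 0.2001910094969639 [-0.196  0.845  1.46  -0.606  1.303 -2.289] [ 0.246  0.383  1.897 -1.389  0.575 -0.026] [ 0.686 -0.379 -0.621]
bad 0.01418595110596585
0.088 40 240 0 margin [2.884 1.037 0.487 0.    0.302 0.395] step 0.35953329210198315 [-0.196  0.845  1.46  -0.606  1.303 -2.289] [ 0.147  0.33   1.953 -1.43   0.334  0.148] [ 0.734 -0.22  -0.643]
bad 0.03324229297033243
bad 0.06936459495469546
0.088 35 240 345 margin [2.825 1.062 0.505 0.    0.461 0.365] step 0.23124784292004708 [-0.222  0.811  1.492 -0.557  1.229 -2.326] [ 0.255  0.385  1.898 -1.43   0.588  0.016] [ 0.742 -0.378 -0.554]
0.088 40 225 345 margin [2.834 1.077 0.543 0.041 0.539 0.542] step 0.199022853601732 [-0.239  0.876  1.366 -0.487  1.442 -2.177] [ 0.246  0.383  1.897 -1.389  0.575 -0.026] [ 0.686 -0.379 -0.621]
```

```bash
cat > plan4.py <<'E'
from plan3 import *
n_=n; u=np.array([-n[1],n[0],0]); C=L+.004*n
LP=np.array([C+s*n+r*(np.cos(a)*u+np.array([0,0,np.sin(a)])) for s in(-.018,0,.014) for r in(.03,.077) for a in np.arange(0,6.28,.3)]+[C+np.array([0,0,-z]) for z in(.08,.1,.12)])
def lclr(p,B,q):
    x=B.inv().apply(LP-p)
    def box(c,hf): return np.linalg.norm(np.maximum(np.abs(x-c)-hf,0),axis=1).min()
    w=p-.286*B.apply([0,0,1]); A=rz(q[0]); el=np.array([0,0,K[0]])+A.apply([0,K[1],0])+(A*ry(q[1])).apply([0,0,K[2]])
    fo=min(np.linalg.norm(LP-(w+(el-w)*s),axis=1).min() for s in np.linspace(0,1,8))-.07
    return min(box([0,0,-.131],[.0375,.095,.08]),fo)
def path(zb,al,fd,ps,q0,N=20):
    G,F,A,Af,t=mk(zb,al,fd,ps); H=G+[0,0,.15]; sl=Slerp([0,1],R.concatenate([A,Af]))
    q,e=ik(G+.005*t,A,q0); 
    if e>2e-3: return None
    P=[q]; lc=[lclr(G,A,q)]
    for p,B in [(G+(H-G)*s,A) for s in(.5,1)]+[(H+(F-H)*s,sl(s)) for s in np.linspace(1/N,1,N)]:
        q,e=ik(p+.005*B.apply([0,0,1]),B,q); P.append(q); lc.append(lclr(p,B,q))
        if e>2e-3: return None
    return np.array(P),min(lc)
if __name__=="__main__":
  for zb in (.082,):
   for al in (0,8,15):
    for fd in (60,90,120,150):
     for ps in (150,180,210,240):
      r=path(zb,al,fd,ps,[-.54,.68,1.64,.14,.95,-.93],14)
      if r is None: continue
      P,lc=r; G,F,A,Af,t=mk(zb,al,fd,ps)
      cl=min(clr(G+[0,0,k],A) for k in(0,.03,.06,.1)); st=np.abs(np.diff(P[2:],axis=0)).max()
      if st<.6: print(al,fd,ps,"cl %.3f lamp %.3f step %.2f"%(cl,lc,st),"mg",np.minimum(P-LO,HI-P).min(0),P[0],P[-1],Af.apply([0,0,1]))
E
time timeout 250 python3 plan4.py
```

```text
0 60 210 cl 0.018 lamp 0.168 step 0.47 mg [2.546 1.053 0.12  0.909 0.492 1.595] [-0.478  0.658  1.716  0.     0.768  0.264] [ 0.219  0.745  2.2    3.661  1.4   -1.144] [ 0.958 -0.287  0.   ]
0 60 240 cl 0.018 lamp 0.169 step 0.38 mg [2.485 1.083 0.093 0.909 0.676 2.065] [-0.478  0.658  1.716  0.     0.768  0.264] [ 0.219  0.745  2.2    3.661  1.4   -0.621] [ 0.958 -0.287  0.   ]
0 90 180 cl 0.018 lamp 0.145 step 0.47 mg [2.546 1.053 0.12  0.909 0.492 1.071] [-0.478  0.658  1.716 -0.     0.768 -0.259] [ 0.219  0.745  2.2    3.661  1.4   -1.668] [ 0.958 -0.287  0.   ]
0 90 210 cl 0.018 lamp 0.152 step 0.38 mg [2.485 1.083 0.093 0.909 0.676 1.541] [-0.478  0.658  1.716 -0.     0.768 -0.259] [ 0.219  0.745  2.2    3.661  1.4   -1.144] [ 0.958 -0.287  0.   ]
0 90 240 cl 0.018 lamp 0.153 step 0.33 mg [2.419 1.127 0.07  0.909 0.768 1.971] [-0.478  0.658  1.716 -0.     0.768 -0.259] [ 0.219  0.745  2.2    3.661  1.4   -0.621] [ 0.958 -0.287 -0.   ]
0 120 150 cl 0.018 lamp 0.119 step 0.47 mg [2.546 1.053 0.12  0.909 0.492 0.548] [-0.478  0.658  1.716  0.     0.768 -0.783] [ 0.219  0.745  2.2 
[... 4955 characters left out ...]
033 -0.989] [ 0.206  0.942  2.177  3.637  1.813 -1.582] [ 0.925 -0.278  0.259]
15 120 210 cl 0.011 lamp 0.135 step 0.38 mg [2.311 1.22  0.041 0.73  0.787 1.228] [-0.565  0.713  1.606  0.195  1.033 -0.989] [ 0.289  0.901  2.111  3.84   1.698 -1.117] [ 0.888 -0.401  0.224]
15 150 150 cl 0.002 lamp 0.127 step 0.31 mg [2.382 1.175 0.058 1.155 0.814 0.461] [-0.509  0.736  1.544  0.066  1.118 -1.375] [ 0.113  0.937  2.246  3.415  1.836 -2.098] [ 0.962 -0.154  0.224]
15 150 180 cl 0.002 lamp 0.129 step 0.39 mg [2.33  1.234 0.051 0.933 0.751 0.785] [-0.509  0.736  1.544  0.066  1.118 -1.375] [ 0.206  0.942  2.177  3.637  1.813 -1.582] [ 0.925 -0.278  0.259]
real	0m20.692s
user	0m21.178s
sys	0m0.160s
```

```bash
cat > go.py <<'E'
from plan3 import *
def to(p,A):  # print total shift (cm) and rotvec from the current pose
    o=monitor.get_obs(); d=(np.array(p)-o["position"])*100; r=(A*R.from_quat(o["tool_rot"]).inv()).as_rotvec()
    N=max(np.linalg.norm(d)/4.1,np.degrees(np.linalg.norm(r))/7.0)
    print("shift",d.round(2),"rot",r.round(4),"rows %.1f"%N,"per row",(d/N).round(2),(r/N).round(4),"t",o["time"],"q",o["q"].round(2))
E
python3 - <<'E'
from go import *
G,F,A,Af,t=mk(.082,0,90,210)
to([.539,-.154,.22],A)
print(np.degrees((Af*A.inv()).magnitude()),F)
E
```

```text
shift [ 16.14 -38.05  -9.23] rot [ 0.364  0.414 -1.41 ] rows 12.4 per row [ 1.3  -3.07 -0.74] [ 0.029  0.033 -0.114] t 0.9333 q [ 0.42  0.04  2.05 -0.35  0.61 -0.56]
141.35339527443256 [0.605 0.105 0.3  ]
```

send_rows(moves=[0.7,1.24,-2.93,-0.7,0.028,0.032,-0.1085,0.7,2.48,-5.86,-1.4,0.056,0.064,-0.217,0.7,3.72,-8.79,-2.1,0.084,0.096,-0.3255,0.7,4.96,-11.72,-2.8,0.112,0.128,-0.434,0.7,6.2,-14.65,-3.5,0.14,0.16,-0.5425])

```text
time: 1.35
position: [0.4393, 0.0799, 0.2763]
tool_rot: [0.438, 0.885, 0.028, 0.157]
ft_force: [0.9, 0.4, 0.5]
grip_width: 0.061
grip_force: 0.0
```

send_rows(moves=[0.7,1.24,-2.93,-0.7,0.028,0.032,-0.1085,0.7,2.48,-5.86,-1.4,0.056,0.064,-0.217,0.7,3.72,-8.79,-2.1,0.084,0.096,-0.3255,0.7,4.96,-11.72,-2.8,0.112,0.128,-0.434,0.7,6.2,-14.65,-3.5,0.14,0.16,-0.5425])

```text
time: 1.77
position: [0.5015, -0.0666, 0.241]
tool_rot: [0.669, 0.741, 0.012, 0.058]
ft_force: [0.8, -0.2, 0.5]
grip_width: 0.0611
grip_force: 0.0
```

send_rows(moves=[0.7,1.24,-2.93,-0.7,0.028,0.032,-0.1085,0.7,2.48,-5.86,-1.4,0.056,0.064,-0.217,0.7,3.72,-8.79,-2.1,0.084,0.096,-0.3255,0.7,3.72,-8.79,-2.1,0.084,0.096,-0.3255])

```text
time: 2.1
position: [0.5423, -0.16, 0.2189]
tool_rot: [0.783, 0.622, 0.001, -0.001]
ft_force: [0.4, 0.8, 0.1]
grip_width: 0.0608
grip_force: 0.0
```

Run:
```python
from go import *
G,F,A,Af,t=mk(.082,0,90,210)
to([.539,-.154,.22],A)
p,P=cloud("wrist"); cv2.imwrite("pics/w1.png",p)
X,Y,Z=P[...,0],P[...,1],P[...,2]
m=(np.hypot(X-.539,Y+.154)<.03)
for lo,hi in((.124,.14),(.10,.124),(.07,.10)):
    k=m&(Z>lo)&(Z<hi); Q=P[k]
    if k.sum()>5: print(lo,k.sum(),Q.mean(0).round(4),Q.min(0).round(4),Q.max(0).round(4))
```

```text
shift [-0.33  0.6   0.11] rot [-0.004  0.     0.009] rows 0.2 per row [-1.96  3.55  0.63] [-0.021  0.001  0.055] t 2.1 q [-0.49  0.47  1.6   0.    1.07 -0.26]
0.124 778 [ 0.539 -0.154  0.128] [ 0.528 -0.164  0.124] [ 0.549 -0.144  0.131]
0.1 457 [ 0.541 -0.147  0.116] [ 0.525 -0.165  0.1  ] [ 0.552 -0.141  0.124]
0.07 199 [ 0.541 -0.144  0.088] [ 0.527 -0.157  0.07 ] [ 0.552 -0.141  0.1  ]
```

View pics/w1.png

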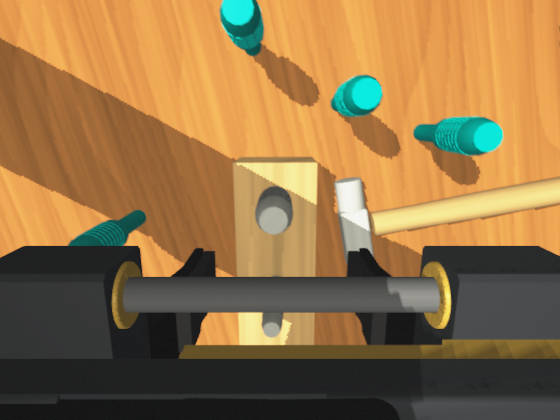

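The wrist view shows the rivet set's head at (274,207) and the punch at (272,325). Both fingers, at (200,260) and (360,260), straddle the line between them. The head measures (0.539,-0.154), so I'll correct to that and go down.

send_rows(moves=[0.7,-0.33,0.6,-2,0,0,0.009,0.7,-0.33,0.6,-5,0,0,0.009,0.7,-0.33,0.6,-8,0,0,0.009,0.7,-0.33,0.6,-11,0,0,0.009,0.7,-0.33,0.6,-13.2,0,0,0.009])

```text
time: 2.57
position: [0.5333, -0.1451, 0.0867]
tool_rot: [0.777, 0.63, 0.0, -0.005]
ft_force: [0.2, 0.1, 0.3]
grip_width: 0.0606
grip_force: 0.0
```

send_rows(moves=[0.7,0,0,0,0,0,0,0.5,0,0,0,0,0,0,0.4,0,0,0,0,0,0], grip_force=15)

```text
time: 2.82
position: [0.5357, -0.1467, 0.0897]
tool_rot: [0.777, 0.629, 0.001, -0.003]
ft_force: [0.8, -0.2, 0.2]
grip_width: 0.0536
grip_force: 0.0
```

send_rows(moves=[0.45,0.33,-0.73,-0.2,0,0,-0.009,0.45,0.33,-0.73,-0.2,0,0,-0.009,0.4,0.33,-0.73,-0.2,0,0,-0.009,0.4,0.33,-0.73,-0.2,0,0,-0.009])

```text
time: 3.15
position: [0.5391, -0.1549, 0.0875]
tool_rot: [0.78, 0.625, 0.002, -0.003]
ft_force: [0.2, 1.1, -0.7]
grip_width: 0.0369
grip_force: 0.0
```

Run:
```python
from go import *
G,F,A,Af,t=mk(.082,0,90,210)
to([.539,-.154,.087],A)
```

```text
shift [-0.01  0.09 -0.05] rot [-0.006 -0.001  0.002] rows 0.0 per row [-0.19  1.73 -0.96] [-0.117 -0.016  0.033] t 3.15 q [-0.48  0.66  1.71  0.01  0.77 -0.27]
```

Aligned. I'll close with a firm grip and then lift straight up.

send_rows(moves=[0.2,0,0,0,0,0,0,0,0,0,0,0,0,0,0,0,0,0,0,0,0,0,0,0,0,0,0,0,0,0,0,0,0,0,0], grip_force=55)

```text
time: 3.57
position: [0.5388, -0.1545, 0.0868]
tool_rot: [0.78, 0.625, 0.001, -0.003]
ft_force: [-1.1, 0.5, 1.8]
grip_width: 0.0253
grip_force: 55.0
```

send_rows(moves=[0,0,0,1,0,0,0,0,0,0,3,0,0,0,0,0,0,5,0,0,0,0,0,0,7,0,0,0,0,0,0,9,0,0,0])

```text
time: 3.98
position: [0.5376, -0.1539, 0.1771]
tool_rot: [0.78, 0.625, 0.001, -0.005]
ft_force: [-0.3, -1.0, -4.5]
grip_width: 0.0246
grip_force: 55.0
```

send_rows(moves=[0,0,0,2,0,0,0,0,0,0,4,0,0,0,0,0,0,6,0,0,0,0,0,0,6,0,0,0])

```text
time: 4.32
position: [0.5402, -0.1551, 0.2404]
tool_rot: [0.78, 0.626, 0.003, -0.0]
ft_force: [0.6, 0.1, -3.2]
grip_width: 0.0253
grip_force: 55.0
```

Run:
```python
from go import *
o=monitor.get_obs(); print(o["ft_force"],o["moment"],o["grip_width"],o["grip_force"])
G,F,A,Af,t=mk(.082,0,90,210)
p=F+.005*Af.apply([0,0,1]); to(p,Af)
# bar axis in the tool frame from scene cam
q,P=cloud("scene"); c=G+[0,0,.15]
m=(np.hypot(P[...,0]-.539,P[...,1]+.154)<.035)&(P[...,2]>.13)&(P[...,2]<.222); Q=P[m]
for lo in np.arange(.13,.225,.015):
    k=(Q[:,2]>=lo)&(Q[:,2]<lo+.015)
    if k.sum(): print(round(lo,3),k.sum(),Q[k].mean(0).round(4),(Q[k].max(0)-Q[k].min(0)).round(4))
print("lowest",Q[:,2].min())
a=cv2.resize(q[150:300,120:345],None,fx=3.5,fy=3.5); cv2.imwrite("pics/s2.png",a)
```

```text
[ 0.596  0.098 -3.203] [-0.065  0.059  0.018] 0.025268462383734654 54.99331403702854
shift [ 6.95 25.87  5.96] rot [ 1.316 -1.293 -1.631] rows 20.2 per row [0.34 1.28 0.3 ] [ 0.065 -0.064 -0.081] t 4.3167 q [-0.48  0.44  1.59  0.01  1.11 -0.26]
0.16 25 [ 0.546 -0.153  0.169] [0.009 0.014 0.014]
0.175 27 [ 0.546 -0.154  0.182] [0.008 0.014 0.013]
0.19 23 [ 0.546 -0.151  0.196] [0.009 0.01  0.014]
0.205 8 [ 0.547 -0.148  0.212] [0.005 0.01  0.013]
0.22 3 [ 0.544 -0.144  0.222] [0.006 0.004 0.001]
lowest 0.16138002614386318
```

View pics/s2.png

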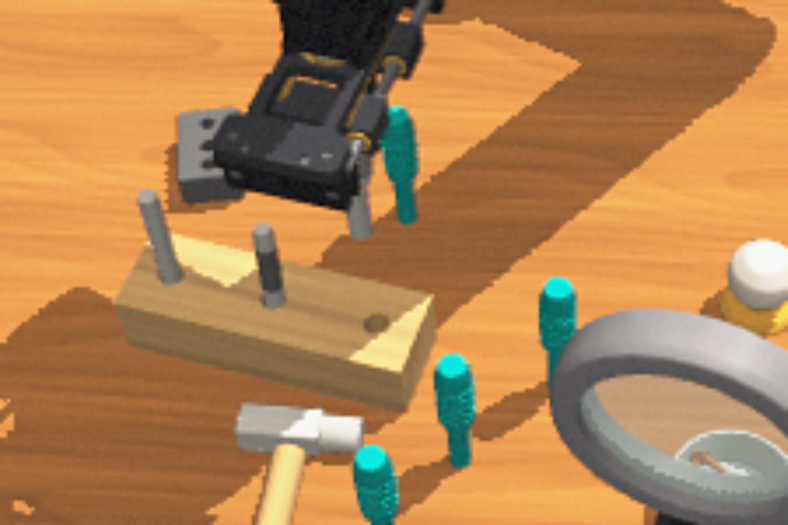

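The view shows the bar hanging from the gripper, lower end at (360,230), with its hole empty at (376,322) and the other two tools still in place. Next is the slow turn to level, with the grasp point moving to the inspection position.

send_rows(moves=[0,0.22,0.81,0.19,0.041,-0.0405,-0.051,0,0.44,1.62,0.38,0.082,-0.081,-0.102,0,0.66,2.43,0.57,0.123,-0.1215,-0.153,0,0.88,3.24,0.76,0.164,-0.162,-0.204,0,1.1,4.05,0.95,0.205,-0.2025,-0.255])

```text
time: 4.78
position: [0.5483, -0.1131, 0.2442]
tool_rot: [0.845, 0.514, 0.144, -0.022]
ft_force: [-0.3, 0.3, -2.9]
grip_width: 0.0249
grip_force: 55.0
```

send_rows(moves=[0,0.22,0.81,0.19,0.041,-0.0405,-0.051,0,0.44,1.62,0.38,0.082,-0.081,-0.102,0,0.66,2.43,0.57,0.123,-0.1215,-0.153,0,0.88,3.24,0.76,0.164,-0.162,-0.204,0,1.1,4.05,0.95,0.205,-0.2025,-0.255])

```text
time: 5.2
position: [0.5592, -0.0727, 0.2537]
tool_rot: [0.879, 0.384, 0.281, -0.037]
ft_force: [-0.0, 0.6, -3.8]
grip_width: 0.025
grip_force: 55.0
```

send_rows(moves=[0,0.22,0.81,0.19,0.041,-0.0405,-0.051,0,0.44,1.62,0.38,0.082,-0.081,-0.102,0,0.66,2.43,0.57,0.123,-0.1215,-0.153,0,0.88,3.24,0.76,0.164,-0.162,-0.204,0,1.1,4.05,0.95,0.205,-0.2025,-0.255])

```text
time: 5.62
position: [0.5701, -0.0326, 0.2631]
tool_rot: [0.88, 0.241, 0.407, -0.05]
ft_force: [0.7, 1.0, -3.0]
grip_width: 0.0249
grip_force: 55.0
```

Run:
```python
from go import *
G,F,A,Af,t=mk(.082,0,90,210)
p=F+.005*Af.apply([0,0,1]); to(p,Af); print(monitor.get_obs()["grip_width"])
```

```text
shift [ 3.95 13.62  3.69] rot [ 0.694 -0.688 -0.87 ] rows 10.7 per row [0.37 1.27 0.34] [ 0.065 -0.064 -0.081] t 5.6167 q [-0.6   0.35  2.08  1.38  0.69 -0.68]
0.024932233509808985
```

send_rows(moves=[0,0.23,0.8,0.22,0.041,-0.0405,-0.051,0,0.46,1.6,0.44,0.082,-0.081,-0.102,0,0.69,2.4,0.66,0.123,-0.1215,-0.153,0,0.92,3.2,0.88,0.164,-0.162,-0.204,0,1.15,4,1.1,0.205,-0.2025,-0.255])

```text
time: 6.03
position: [0.5815, 0.007, 0.2737]
tool_rot: [0.849, 0.088, 0.518, -0.062]
ft_force: [1.2, 0.9, -3.0]
grip_width: 0.0249
grip_force: 55.0
```

send_rows(moves=[0,0.23,0.8,0.22,0.041,-0.0405,-0.051,0,0.46,1.6,0.44,0.082,-0.081,-0.102,0,0.69,2.4,0.66,0.123,-0.1215,-0.153,0,0.92,3.2,0.88,0.164,-0.162,-0.204,0,1.15,4,1.1,0.205,-0.2025,-0.255])

```text
time: 6.45
position: [0.5932, 0.047, 0.284]
tool_rot: [0.786, -0.068, 0.61, -0.072]
ft_force: [0.7, 1.3, -2.4]
grip_width: 0.0248
grip_force: 55.0
```

send_rows(moves=[0,0.23,0.8,0.22,0.041,-0.0405,-0.051,0,0.46,1.6,0.44,0.082,-0.081,-0.102,0,0.69,2.4,0.66,0.123,-0.1215,-0.153,0,0.92,3.2,0.88,0.164,-0.162,-0.204,0,0.92,3.2,0.88,0.164,-0.162,-0.204])

```text
time: 6.87
position: [0.6033, 0.0829, 0.292]
tool_rot: [0.716, -0.187, 0.668, -0.08]
ft_force: [-0.9, 1.1, -3.9]
grip_width: 0.025
grip_force: 55.0
```

Run:
```python
from go import *
G,F,A,Af,t=mk(.082,0,90,210)
p=F+.005*Af.apply([0,0,1]); to(p,Af); print(monitor.get_obs()["grip_width"])
for nm in("scene","wrist","top"):
    q,P=cloud(nm); np.savez(nm+"3.npz",p=q,P=P); cv2.imwrite(f"pics/{nm}3.png",q)
w=cv2.imread("pics/wrist3.png"); s=cv2.imread("pics/scene3.png")
cv2.imwrite("pics/both3.png",np.hstack([cv2.resize(w,(400,300)),cv2.resize(s[150:330,180:420],(400,300))]))
```

```text
shift [0.64 2.07 0.8 ] rot [ 0.124 -0.125 -0.161] rows 2.0 per row [0.32 1.06 0.41] [ 0.064 -0.064 -0.082] t 6.8667 q [ 0.04  0.7   2.3   3.32  1.34 -1.22]
0.02499216553267685
```

View pics/both3.png

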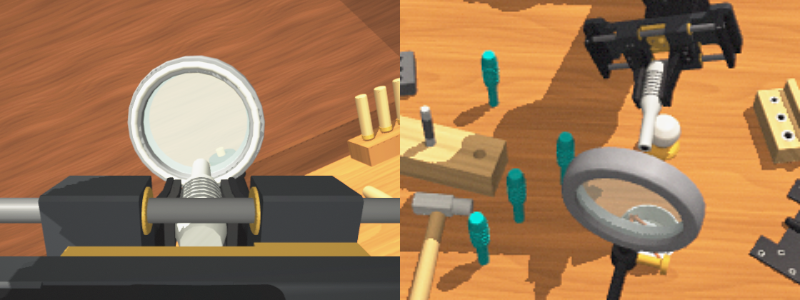

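The wrist crop shows the bar pointing at the lens ring, centred at about (197,115). The scene crop shows it behind the lens, clear of everything. I'll finish the turn, let it settle, then measure the lens front and the bar.

send_rows(moves=[0,0.2,0.6,0.25,0.04,-0.04,-0.052,0,0.4,1.2,0.5,0.08,-0.08,-0.104,0,0.64,2.07,0.8,0.124,-0.125,-0.161,0,0.64,2.07,0.8,0.124,-0.125,-0.161,0,0.64,2.07,0.8,0.124,-0.125,-0.161])

```text
time: 7.43
position: [0.6103, 0.0996, 0.3035]
tool_rot: [0.647, -0.281, 0.704, -0.08]
ft_force: [0.1, -0.2, -3.8]
grip_width: 0.0246
grip_force: 55.0
```

```bash
cat > meas.py <<'E'
from go import *
G,F,A,Af,t=mk(.082,0,90,210)
p=F+.005*Af.apply([0,0,1]); to(p,Af)
o=monitor.get_obs(); T=R.from_quat(o["tool_rot"]); tz=T.apply([0,0,1]); g=np.array(o["position"])-.005*tz
print("tool z",tz.round(4),"want",n.round(4))
# bar profile radius along z from the lower end
ZP=[-.001,0,.045,.058,.108,.120,.121]; RP=[.008,.008,.008,.013,.013,.0095,.0095]
S={}
for nm in("scene","wrist","top"):
    q,P=cloud(nm); Q=P.reshape(-1,3); cimg=q.reshape(-1,3).astype(int); Q0=Q
    d=Q-g; s=d@tz; r=np.linalg.norm(d-np.outer(s,tz),axis=1)
    m=(s>.022)&(s<.1)&(r<.022); S[nm]=Q[m]
    print(nm,m.sum(),"s max",np.round(s[m].max(),4) if m.any() else None)
    if nm=="wrist":
        e=Q-(L+.004*n); W=Q[(np.abs(e@n)<.03)&(np.linalg.norm(e,axis=1)<.085)]; print("lens pts",len(W))
def fit(Qs):
    def f(x):
        a=T.apply(R.from_rotvec([x[0],x[1],0]).apply([0,0,1])); e=g+T.apply([x[2],x[3],0])+a*(.082+x[4])  # working end
        d=e-Qs; z=d@a; r=np.linalg.norm(d-np.outer(z,a),axis=1)
        return r-np.interp(z,ZP,RP)
    s=least_squares(f,[0,0,0,0,0],loss="soft_l1",f_scale=.001); x=s.x
    a=T.apply(R.from_rotvec([x[0],x[1],0]).apply([0,0,1])); return a,g+T.apply([x[2],x[3],0])+a*(.082+x[4]),np.median(abs(s.fun))
for k,Qs in list(S.items())+[("all",np.vstack(list(S.values())))]:
    if len(Qs)<15: continue
    a,e,res=fit(Qs); v=e-L; off=v-(v@n)*n
    print(k,"axis",a.round(4),"ang to n deg %.2f"%np.degrees(np.arccos(a@n)),"end",e.round(4),"dist %.4f"%(-v@n),"off",off.round(4),"res",res)
def lm(p,Q,sh):
    c=p[:3]; nn=np.array([np.cos(p[3])*np.cos(p[4]),np.sin(p[3])*np.cos(p[4]),np.sin(p[4])])
    d=Q-c; s=d@nn; r=np.linalg.norm(d-np.outer(s,nn),axis=1)
    def box(a,b): q=np.stack([a,b],1); return np.linalg.norm(np.maximum(q,0),axis=1)+np.minimum(q.max(1),0)
    A=box(abs(r-.069)-.008,abs(s-sh)-.014); B=box(r-.061,abs(s)-.004)
    return np.where(abs(A)<abs(B),A,B)
X=np.vstack([np.load("scene_lens.npy"),np.load("top_lens.npy")])
for sh in(0,-.004):
  for nm,Q in(("wrist",W),("both",np.vstack([W[::max(1,len(W)//4000)],X]))):
    s=least_squares(lm,[*(L+.004*n),-.29,0],args=(Q,sh),loss="soft_l1",f_scale=.002)
    print("lens",sh,nm,len(Q),s.x.round(4),"front",(s.x[:3]-.004*n).round(4),np.median(abs(s.fun)),s.cost)
E
python3 meas.py
```

```text
shift [-0.07  0.4  -0.35] rot [0.003 0.005 0.005] rows 0.1 per row [-0.51  3.05 -2.7 ] [0.022 0.036 0.038] t 7.4333 q [ 0.21  0.74  2.2   3.66  1.4  -1.15]
tool z [ 0.956 -0.292  0.005] want [ 0.958 -0.287  0.   ]
scene 281 s max 0.0833
wrist 577 s max 0.0819
lens pts 21140
top 158 s max 0.084
scene axis [ 0.958 -0.287  0.002] ang to n deg 0.09 end [0.684 0.079 0.301] dist 0.0789 off [-0.001 -0.002  0.001] res 0.000708976431455283
wrist axis [ 0.956 -0.293  0.   ] ang to n deg 0.33 end [0.683 0.077 0.301] dist 0.0789 off [-0.001 -0.004  0.001] res 0.00011258715783676009
top axis [ 0.956 -0.293 -0.019] ang to n deg 1.13 end [0.682 0.076 0.303] dist 0.0795 off [-0.002 -0.006  0.003] res 0.0009604544493137645
all axis [ 0.957 -0.291  0.004] ang to n deg 0.34 end [0.685 0.077 0.302] dist 0.0766 off [-0.001 -0.004  0.002] res 0.0002543894723217952
lens 0 wrist 21140 [ 0.763  0.058  0.298 -0.295  0.005] front [0.76  0.059 0.298] 0.0006188179593248305 0.012408867440987313
lens 0 both 9638 [ 0.763  0.058  0.299 -0.293  0.005] front [0.76  0.059 0.299] 0.0006743262506607322 0.006444023547139595
lens -0.004 wrist 21140 [ 0.764  0.058  0.297 -0.288 -0.006] front [0.76  0.059 0.297] 0.0006874394682659488 0.014454105108116592
lens -0.004 both 9638 [ 0.764  0.057  0.299 -0.292 -0.005] front [0.76  0.058 0.299] 0.0010960601111489618 0.010875306802702798
```

The bar is within 0.4° of square, about 79 mm from the glass and about 4 mm off-centre. I'll apply a small centring correction and let it settle.

send_rows(moves=[0,-0.05,0.37,-0.2,0,0,0,0,-0.05,0.37,-0.2,0,0,0,0,-0.05,0.37,-0.2,0,0,0,0,-0.05,0.37,-0.2,0,0,0,0,-0.05,0.37,-0.2,0,0,0])

```text
time: 8.0
position: [0.6097, 0.1032, 0.3018]
tool_rot: [0.646, -0.281, 0.705, -0.08]
ft_force: [0.1, 0.3, -3.4]
grip_width: 0.0251
grip_force: 55.0
```

send_rows(moves=[0,0,0,0,0,0,0,0,0,0,0,0,0,0,0,0,0,0,0,0,0,0,0,0,0,0,0,0,0,0,0,0,0,0,0])

```text
time: 8.42
position: [0.6097, 0.1035, 0.3018]
tool_rot: [0.646, -0.281, 0.705, -0.08]
ft_force: [0.3, 0.4, -3.1]
grip_width: 0.025
grip_force: 55.0
```

```bash
python3 meas.py | grep -v lens; python3 -c "
from h import *
o=monitor.get_obs();print(o['joint_velocities'],o['ft_force'])
p,_=cloud('scene');cv2.imwrite('pics/s4.png',p)"
```

```text
shift [-0.01  0.01 -0.18] rot [0.002 0.006 0.006] rows 0.1 per row [-0.09  0.09 -2.48] [0.029 0.087 0.081] t 8.4167 q [ 0.22  0.75  2.2   3.67  1.4  -1.15]
tool z [ 0.956 -0.293  0.007] want [ 0.958 -0.287  0.   ]
scene 284 s max 0.0828
wrist 579 s max 0.083
top 162 s max 0.0831
scene axis [ 0.957 -0.291  0.011] ang to n deg 0.68 end [0.683 0.083 0.3  ] dist 0.0811 off [0.    0.001 0.   ] res 0.0006229355305797631
wrist axis [ 0.957 -0.291  0.001] ang to n deg 0.23 end [0.682 0.083 0.3  ] dist 0.0812 off [ 0.     0.001 -0.   ] res 0.00011968931311778438
top axis [ 0.954 -0.301 -0.004] ang to n deg 0.85 end [0.683 0.081 0.301] dist 0.0800 off [-0.    -0.001  0.002] res 0.0010799005649582659
all axis [ 0.956 -0.292  0.003] ang to n deg 0.34 end [0.683 0.082 0.3  ] dist 0.0801 off [0.    0.001 0.   ] res 0.0002571514122166208
[-0.00043647 -0.00073292  0.00067027 -0.00088475 -0.00209554 -0.00050658] [ 0.72327757  0.49234241 -3.0769233 ]
```

View pics/s4.png

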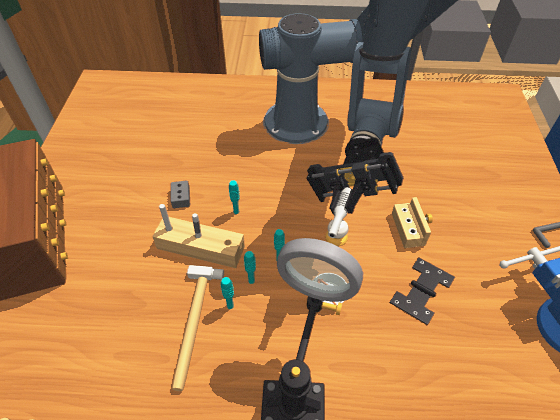

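The bar's end, at about (333,233), points at the lens at (320,268). It is 80 mm away, centred to about 1 mm, within 0.7° by every view, and steady. Everything else stands where it did, so I'm handing in.

```bash
python3 -c "
from rig import workorder
print(workorder.hand_in())"
```

```text
the job is handed in; nothing more can be done
None
```

The job is handed in at about 8.4 s of robot time: the gripper holds the rivet set steady and level, its cup end about 80 mm from the glass, within about 1 mm of centre and 1° of square by the camera fits, with the lamp untouched and everything else where it was.

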